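# Load the culture dish and push the sticking imager stage home

## Task

Set the 60 mm culture dish flat into the round recess of the imager's sliding carriage and let go of it. Then push the carriage by its upright tab towards the hood: it sticks near the start, so keep pushing until it breaks free, slide it in until it presses firmly against the sprung stop hidden in the hood without ramming it, and leave it resting against the stop with the dish still seated. Leave the other things on the bench alone.

Things in the scene. Friction and masses are not known exactly. Their poses are not given: they have to be found in the camera images.
- dish: The dish to load: round, lidded, clear with amber agar, 60 mm in diameter and 24 mm high, 60 g, loose on the bench. Origin: centre of its underside, z up.
- rail: Fixed grey base plate of the imager with two steel rails, 425 x 130 x 22 mm. Origin on the bench; +x is the way the carriage is to be pushed (into the hood), z up. Spans x = -150 to +275 mm, y = -65 to +65 mm.
- carriage: Aluminium carriage on the rail, moves along the rail's x only, same axes. Origin at its plate's underside, 36 mm above the bench, below the recess; plate 12 mm thick, x -135 to 45, y -45 to 45 mm. Starts at 0 to 12 mm along the rail's x. Friction about 2 N; at 14 to 19 mm along the rail a catch holds it until pushed with 10 to 16 N, then it jumps some mm and runs freely.
- recess (a point): Centre of the floor of the carriage's round recess: 64 mm in diameter, 5 mm deep; its floor is 7 mm above the carriage origin, 43 mm above the bench.
- tab (a point): Upright push tab at the carriage's rear end: middle of its rear face (the face to push on, towards the rail's +x). 10 mm thick, 50 mm wide across the rail, 43 mm tall (48 to 91 mm above the bench; this point at 69.5 mm). It lies 133 mm behind the recess centre; nothing stands behind it.
- hood: Fixed white imaging hood over the rail's far end, 180 mm long, 142 wide, 190 high plus a black cylinder (to 262 mm). Origin and axes as the rail. Hidden inside: the end stop, a spring buffer, 2.5 N per mm. The carriage meets it with its origin anywhere from 117 to 163 mm along the rail. Push with 8 to 12 N; over 20 N damages it. Let go, the carriage rests lightly on it.
- mouth (a point): Middle of the sill of the hood's open mouth (22 mm above the bench, 95 mm along the rail's x). The opening is 118 mm wide and reaches 92 mm above the bench. The tab stays at least 45 mm outside.
- small_dish: Bystander: a smaller dish, 36 mm in diameter, 14 mm high, loose, origin under its centre. It may lie where the big one does on other days.
- dish_stack: Bystander: stack of four 90 mm dishes, 66 mm high, origin under its centre.
- bottle: Bystander: bottle 66 mm in diameter, 130 mm high, origin under its centre.
- yellow_bin: Bystander: open yellow tub, 110 mm in diameter, 80 mm high, origin under its centre.
- cap: Bystander: bottle cap, 38 mm in diameter, 22 mm high, origin under its centre.
There are look-alikes about, which are no part of the job. Leave any red look-alike of the dish alone.

How it is judged:
By the outcome, as a careful person would: the job done as asked, in the order asked, and still so for the second after the job is handed in, with the robot touching nothing.
It also fails if it takes over 61 s, if anything falls off the work surface, if the arm or the gripper's body presses on something with over 40 N, if the wrist force passes 120 N, or if a joint passes its speed limit or range.

## Robot

A 7-joint arm with a two-finger parallel gripper is mounted at the origin on the work surface. World frame = base frame: x ahead of the robot, y to its left, z up, the work surface at z = 0. Lengths are in mm, angles in rad, forces in N, time in s.
With the tool pointing down it reaches from about 400 to 875 mm from the base axis. Payload 4.4 kg.
Tool frame: the origin (TCP) lies midway between the tips of the shut fingers; the grasp point (between the pads) lies 19 mm behind it; x points along the fingers, y is the direction in which the jaws open and shut, and the axes are right-handed (so a half turn about x gives the same grasp; the last joint's range is limited). The gripper opens to 85 mm and grips with 20 to 120 N. Pads are 22 mm wide; open, the fingers measure 114 mm over their backs; the gripper's body (76 mm by 85 mm) begins 54 mm behind the grasp point. The pads swing forward as they close: fully open they stand 13 mm farther back than shut.
Start: joints at [1.252, 0.628, 0.038, 1.517, -0.027, 0.996, -0.02], TCP at [162.603, -629.347, 231.313] pointing down, gripper open.
Joint ranges: [-3.06, 3.06], [-0.37, 2.12], [-1.25, 1.32], [0.18, 2.47], [-1.1, 4.24], [0.23, 1.98], [-2.94, 2.94]. Speed limits (rad/s): [2.57, 2.57, 3.14, 3.14, 3.14, 3.14, 3.14].

## Interface

Orientations are given as [roll, pitch, yaw] about the fixed x, y, z axes, in that order (R = Rz(yaw) Ry(pitch) Rx(roll)).
In Python, from cell import ctrl gives the robot as it stands.
- The arm moves only by the tool arm_command, never from a script. Its argument "series" is a list of rows, each a list of 7 numbers: the opening, from 0 (shut) to 1 (fully open), then the shift along the world's x, y, z in cm, then the turn, a rotation vector about the world's x, y, z in degrees. In form: [[claw, x, y, z, rx, ry, rz], ...]. A call has 1 to 20 rows; each row shifts and turns the commanded pose from where the row before left it; what a row does not reach is not made up. A row lasts 1/12 s, in which the tool goes at most 41.7 mm and 7.16 degrees, less where a joint would pass 70% of its speed; a pose out of reach is approached as far as the arm can. A call with a gripper value outside its range is refused whole. The fingers move at their own pace and stop on an object; the grip force is fixed at half the most. Time passes only in rows, so rows that do not move let the fingers close. It gives the time, the measured TCP pose, the force and the opening at its end, in the units of the state.
- ctrl.read_state(): the state, without advancing time (a new reading comes with each control period).
- ctrl.get_image(name): name is "side" or "top" or "wrist"; returns the picture (400x640x3 uint8, blue, green, red); there is no depth.
- ctrl.calibration(name): a dict with "fovy" (degrees; the focal length in pixels is half the picture's height over the tangent of half this angle, whatever the lens; pixels are square), "cx", "cy" (the principal point, pixels), "k1" (the pictures are not rectified: a ray, as slopes to the right and down, at radius r is drawn at 1 + k1 r^2 times it, then the intrinsics apply), "cam_to_world" (4x4, takes a point from camera to world coordinates); the wrist camera has in their place "T_tool_cam" (4x4, takes a point from camera to tool coordinates, whose origin is the TCP and whose axes are the tool frame's). Camera axes: x right, y up, looking along -z (the intrinsics and any distortion apply to the point x, -y, -z); pixel columns grow to the right and rows downward; lengths in mm; the calibration is good to about 2 mm. A picture is of the moment at which its call begins: read the wrist's pose just before it. calibration takes no time and is no camera call.
- ctrl.finish_job(): hands the job in, once; it reports no verdict.
Trained networks look in the newest picture that a camera, given by its name, has taken for a name from the list of things; names that differ only in an ending like _2 or _b are one class to them, and where a whole thing is asked for, a point or a joint stands for the part that bears it (a point fixed in the world has none). Each returns a list of dicts, best first, with "conf" (0 to 1); they miss things now and then, are a little off and sometimes report something else, mostly with a low value. They report only what shows in the picture. A call takes as long as a camera call. They do not tell look-alikes from the thing itself.
- ctrl.spot_in(label, camera): "centre" ([x, y, z] in mm, in world coordinates, good to about 4 mm: the middle of the surface that is visible of it).
The state is a dict: "clock": time; "qpos": joint angles; "qd": joint speeds; "tau": joint torques, N m; "eef_pos": TCP position; "tool_rot": TCP orientation; "force": force on the tool from outside, world axes, zero at the start; "torque": the same for the moment, N m; "width": finger opening in mm.
Only numpy, scipy, OpenCV 4.12 (cv2) and the standard library are available. Lean on these libraries where they do the work, as an engineer would, in place of code of your own. Each camera call takes 0.05 s, during which the arm holds its last target.

## Working session

There is one attempt and no reset: what is moved stays moved. The work goes in short steps, Python scripts to look and compute and a tool call to move; the robot and the scene stay as the last step left them, time stands still between calls to the robot, and variables do not carry over. Pictures are saved under pics/ and viewed, and the job is handed in when it is done.

Besides the shell and the picture viewer there is one more tool, called by a JSON object that holds its "method" and its "body". arm_command: Moves the arm, as the interface text tells. Its arguments: {"type":"object","properties":{"series":{"type":"array"}},"required":["series"]}

```bash
mkdir -p pics; ls; cat > h.py <<'E'
import numpy as np, cv2
from cell import ctrl
def shot(n,f):
    im=ctrl.get_image(n); cv2.imwrite('pics/'+f,im); return im
def cal(n):
    c=ctrl.calibration(n); f=200/np.tan(np.radians(c['fovy'])/2); return c,f
def T(n,state=None):
    c,f=cal(n)
    if 'cam_to_world' in c: return np.array(c['cam_to_world'])
    from scipy.spatial.transform import Rotation as R
    s=state or ctrl.read_state()
    M=np.eye(4); M[:3,:3]=R.from_euler('xyz',s['tool_rot']).as_matrix(); M[:3,3]=s['eef_pos']
    return M@np.array(c['T_tool_cam'])
def proj(n,P,state=None):
    c,f=cal(n); M=np.linalg.inv(T(n,state)); P=np.atleast_2d(P)
    q=P@M[:3,:3].T+M[:3,3]; s=np.c_[q[:,0]/-q[:,2],-q[:,1]/-q[:,2]]
    r2=(s**2).sum(1,keepdims=True); s=s*(1+c['k1']*r2); return s*f+[c['cx'],c['cy']]
def onplane(n,uv,z,state=None):
    c,f=cal(n); d=(np.array(uv,float)-[c['cx'],c['cy']])/f; s=d.copy()
    for _ in range(30): s=d/(1+c['k1']*(s@s))
    M=T(n,state); v=M[:3,:3]@np.array([s[0],-s[1],-1]); o=M[:3,3]
    return o+v*(z-o[2])/v[2]
E
python3 - <<'E'
from h import *
print(ctrl.read_state())
for n in ['top','side','wrist']:
    shot(n,n+'0.png')
    print(n,ctrl.calibration(n))
for l in ['dish','carriage','recess','tab','hood','mouth','rail','small_dish','bottle','dish_stack','yellow_bin','cap']:
    for n in ['top','side']:
        print(l,n,[(round(d['conf'],2),np.round(d['centre'])) for d in ctrl.spot_in(l,n)])
print(ctrl.read_state()['clock'])
E
```

```text
pics
{'clock': 0.0, 'qpos': array([ 1.25218826,  0.62934004,  0.03844336,  1.51836636, -0.02699341,
        0.99631543, -0.0200362 ]), 'qd': array([-9.62644754e-04,  1.85550351e-04, -3.64218418e-04,  1.04865640e-03,
       -3.25446490e-03,  5.39209301e-05,  9.18069540e-04]), 'tau': array([-2.82457968e-04, -5.63406730e+01,  1.22636531e+00, -1.93445492e+01,
        1.10581471e-02,  1.04657272e-02,  2.28264162e-05]), 'eef_pos': array([ 162.44821035, -628.72276042,  230.39359963]), 'tool_rot': array([-1.55433302,  1.56888521,  1.84003398]), 'force': array([ 0.11280842, -0.19604514,  0.06497874]), 'torque': array([ 0.01302798,  0.03401621, -0.02215648]), 'width': 85.56654763558046}
top {'fovy': 52.06663694975819, 'cx': 320.3350759400273, 'cy': 195.01856274782068, 'k1': -0.06426864727440848, 'cam_to_world': array([[ 7.60293113e-02,  9.69809181e-01, -2.31710371e-01,
         3.47415492e+02],
       [-9.97086159e-01,  7.53970332e-02, -1.15965414e-02,
        -7.03107091e+01],
       [ 6.22384229e-03,  2.31916881e-01,  9.72715695e-01,
         9.94852690e+02],
       [ 0.00000000e+00,  0.0000
[... 1975 characters left out ...]
[517., 213., 162.]))]
rail top [(0.87, array([541.,  66.,  40.]))]
rail side [(0.72, array([538.,  35.,  29.]))]
small_dish top [(0.65, array([ 709., -342.,   62.])), (0.5, array([ 521., -378.,   13.]))]
small_dish side [(0.58, array([ 515., -376.,   17.]))]
bottle top [(0.93, array([ 751., -149.,   87.]))]
bottle side [(0.87, array([ 750., -169.,   73.])), (0.57, array([517., 212., 160.]))]
dish_stack top [(0.84, array([ 709., -344.,   63.]))]
dish_stack side [(0.97, array([ 699., -361.,   67.]))]
yellow_bin top [(0.92, array([776.,  74.,  34.]))]
yellow_bin side [(0.86, array([756.,  58.,  53.]))]
cap top [(0.44, array([400., -56.,  21.]))]
cap side [(0.58, array([393., -62.,  26.]))]
1.35
```

View pics/top0.png

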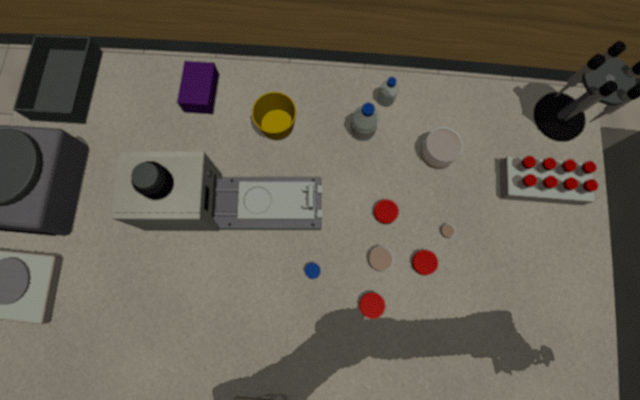

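View pics/side0.png

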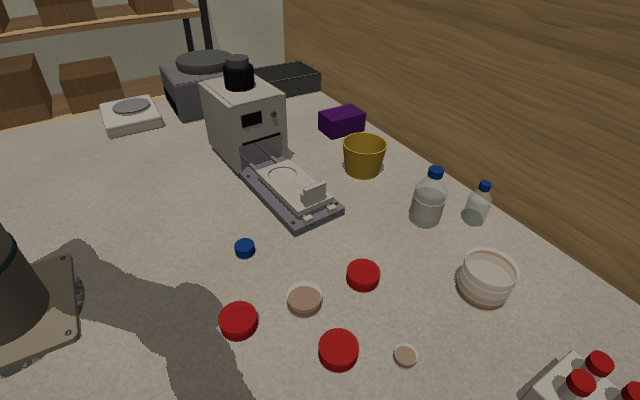

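View pics/wrist0.png

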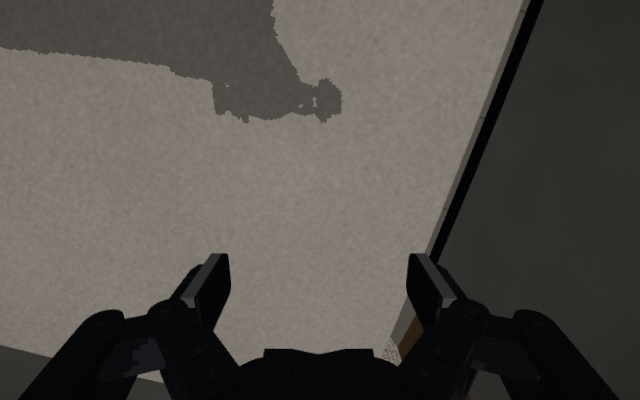

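```bash
python3 - <<'E'
from h import *
t=cv2.imread('pics/top0.png'); s=cv2.imread('pics/side0.png')
cv2.imwrite('pics/t1.png',cv2.resize(t[160:270,190:400],None,fx=3.8,fy=3.8,interpolation=cv2.INTER_CUBIC))
cv2.imwrite('pics/s1.png',cv2.resize(s[130:330,190:400],None,fx=3,fy=3,interpolation=cv2.INTER_CUBIC))
hsv=cv2.cvtColor(t,cv2.COLOR_BGR2HSV)
for n,im,(x0,y0,x1,y1) in [('top',t,(362,240,397,276)),('side',s,(280,278,330,320))]:
    c=im[y0:y1,x0:x1].astype(int); m=((c[...,2]-c[...,0])>35).astype(np.uint8)
    k,l,st,ce=cv2.connectedComponentsWithStats(m); i=1+np.argmax(st[1:,4]); print(n,st[i],ce[i]+[x0,y0])
    uv=ce[i]+[x0,y0]
    for z in (12,20,24): print(z,onplane(n,uv,z))
E
```

```text
top [  8   9  21  20 291] [380.2233677  258.63573883]
12 [ 436.87142788 -213.08590014   12.        ]
20 [ 436.14329487 -211.92377122   20.        ]
24 [ 435.77922837 -211.34270677   24.        ]
side [  8   9  33  27 707] [303.84016973 299.69731259]
12 [ 437.48035467 -214.5759927    12.        ]
20 [ 434.66049149 -219.79667693   20.        ]
24 [ 433.2505599  -222.40701905   24.        ]
```

View pics/t1.png

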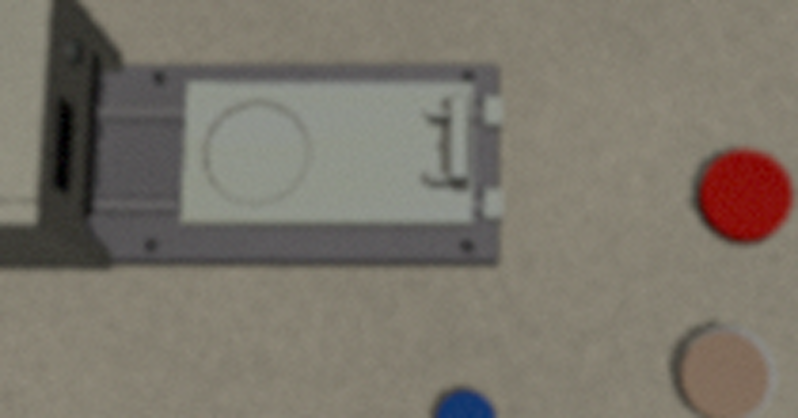

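View pics/s1.png

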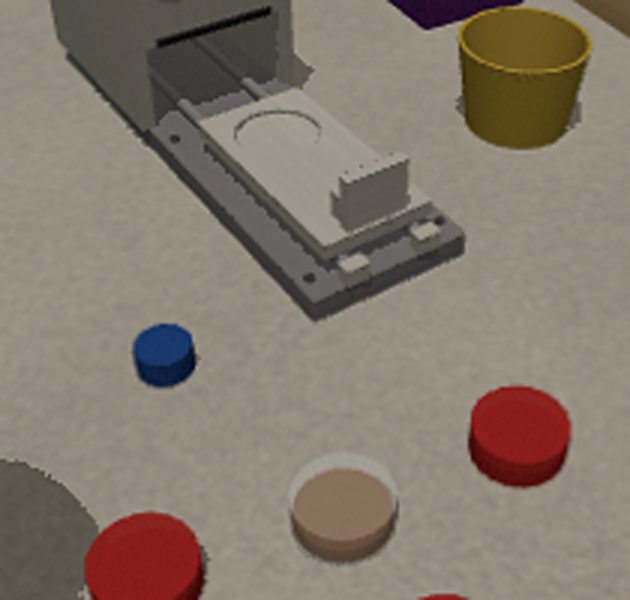

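```bash
python3 - <<'E'
from h import *
def t(x,y,z): return onplane('top',(190+x/3.8,160+y/3.8),z)
def s(x,y,z): return onplane('side',(190+x/3,130+y/3),z)
print('plate top', [t(*p,48).round(1) for p in [(185,81),(475,81),(474,223),(181,222)]])
print('recess top',t(257,152,48).round(1),'side',s(278,130,48).round(1))
print('plate side near-left, right rear corner',s(325,245,48).round(1),s(432,203,48).round(1),s(200,120,48))
print('rail top rear corners',t(499,66,22),t(498,263,22), 'left-side',t(112,263,22))
print('rail side rear',s(316,305,22),s(464,237,22))
print('tab top z91',t(451,97,91),t(466,97,91),t(451,187,91),t(467,187,91))
print('tab side z91',s(340,183,91),s(408,157,91))
print('red near', onplane('top',(386,211),24),onplane('top',(425,262),24))
E
```

```text
plate top [array([591.5, 138.9,  48. ]), array([605.6, -43.7,  48. ]), array([515.1, -50.3,  48. ]), array([501.6, 130.4,  48. ])]
recess top [549.3  88.3  48. ] side [551.8  88.8  48. ]
plate side near-left, right rear corner [518.  -48.3  48. ] [604.2 -45.1  48. ] [505.99649389 130.48416053  48.        ]
rail top rear corners [624.0036343  -57.72080372  22.        ] [495.31508941 -66.83001153  22.        ] left-side [476.21262976 176.36842878  22.        ]
rail side rear [498.19088587 -71.57710534  22.        ] [621.76258931 -61.69086688  22.        ]
tab top z91 [582.8630698  -31.33720864  91.        ] [583.56189343 -40.3166098   91.        ] [527.94816247 -35.88809034  91.        ] [528.68151612 -45.33568808  91.        ]
tab side z91 [532.23962972 -43.95927595  91.        ] [585.66250358 -40.95491736  91.        ]
red near [ 551.33517652 -220.31294466   24.        ] [ 435.58390355 -317.73896512   24.        ]
```

```bash
python3 - <<'E'
from h import *
from scipy.spatial.transform import Rotation as R
s=ctrl.read_state(); M=R.from_euler('xyz',s['tool_rot']).as_matrix(); print(M.round(3)); print(T('wrist')[:3,3])
E
```

```text
[[ 0.     0.25  -0.968]
 [ 0.    -0.968 -0.25 ]
 [-1.    -0.    -0.   ]]
[ 238.46953001 -609.74046491  373.84223664]
```

{"method": "arm_command", "body": {"series": [[0.9,2.1,3.2,-0.8,0,0,-0.8],[0.9,2.1,3.2,-0.8,0,0,-0.8],[0.9,2.1,3.2,-0.8,0,0,-0.8],[0.9,2.1,3.2,-0.8,0,0,-0.8],[0.9,2.1,3.2,-0.8,0,0,-0.8],[0.9,2.1,3.2,-0.8,0,0,-0.8],[0.9,2.1,3.2,-0.8,0,0,-0.8],[0.9,2.1,3.2,-0.8,0,0,-0.8],[0.9,2.1,3.2,-0.8,0,0,-0.8],[0.9,2.1,3.2,-0.8,0,0,-0.8],[0.9,2.1,3.2,-0.8,0,0,-0.8],[0.9,2.1,3.2,-0.8,0,0,-0.8],[0.9,2.2,3.1,-0.8,0,0,-0.8],[0.9,0,0,0,0,0,0],[0.9,0,0,0,0,0,0]]}}

```text
clock: 2.6
eef_pos: [438.2, -211.6, 126.9]
tool_rot: [-1.756, 1.57, 1.464]
force: [0.3, 0.0, -0.4]
width: 76.8
```

```bash
python3 - <<'E'
from h import *
s=ctrl.read_state(); shot('wrist','w1.png'); print(s['eef_pos'],s['tool_rot'],s['width'],s['qpos'],s['clock'])
print(proj('wrist',[[437,-213.5,z] for z in (0,24)],s))
E
```

```text
[ 438.19183333 -211.63865648  126.94414031] [-1.75566613  1.56982946  1.46352879] 76.80842918866865 [ 0.32246541  0.56457375  0.10205573  2.06706832 -0.1127207   0.51531916
 -0.98622567] 2.6
[[320.45802513 191.56273019]
 [320.61591315 199.6548891 ]]
```

View pics/w1.png

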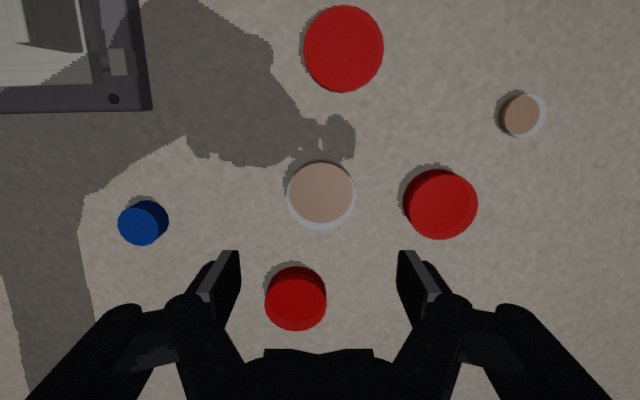

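```bash
python3 - <<'E'
from h import *
s=ctrl.read_state(); im=cv2.imread('pics/w1.png')
a=np.linspace(0,2*np.pi,90)
C=(437,-213.5)
for z,col in((0,(255,0,0)),(24,(0,255,0))):
    P=np.c_[C[0]+30*np.cos(a),C[1]+30*np.sin(a),a*0+z]
    for u in proj('wrist',P,s): cv2.circle(im,tuple(int(round(x*8)) for x in u),4,col,-1,shift=3)
cv2.imwrite('pics/w1o.png',cv2.resize(im[140:250,260:390],None,fx=5,fy=5,interpolation=cv2.INTER_CUBIC))
E
```

```text
(no output)
```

View pics/w1o.png

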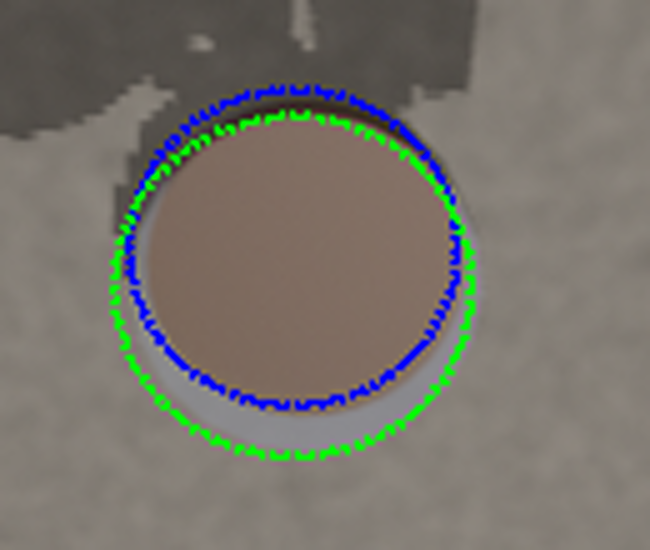

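{"method": "arm_command", "body": {"series": [[0.9,-0.1,-0.3,-2,0,0,0],[0.9,0,0,-3,0,0,0],[0.9,0,0,-3,0,0,0],[0.9,0,0,-2.5,0,0,0],[0.9,0,0,-1.5,0,0,0],[0.9,0,0,-0.5,0,0,0],[0.9,0,0,0,0,0,0],[0.9,0,0,0,0,0,0]]}}

```text
clock: 3.32
eef_pos: [433.7, -218.5, 4.4]
tool_rot: [-0.167, 1.567, 3.043]
force: [0.3, -0.2, -0.1]
width: 77.0
```

```bash
python3 - <<'E'
from h import *
s=ctrl.read_state(); shot('wrist','w2.png');shot('side','s2.png'); print(s['eef_pos'],s['tool_rot'],s['width'],s['force'])
im=cv2.imread('pics/s2.png'); cv2.imwrite('pics/s2c.png',cv2.resize(im[180:380,200:420],None,fx=3,fy=3))
E
```

```text
[ 433.74938032 -218.50475974    4.42409446] [-0.16685477  1.5668614   3.04263042] 76.99670939082031 [ 0.2630775  -0.15315706 -0.11050591]
```

View pics/w2.png

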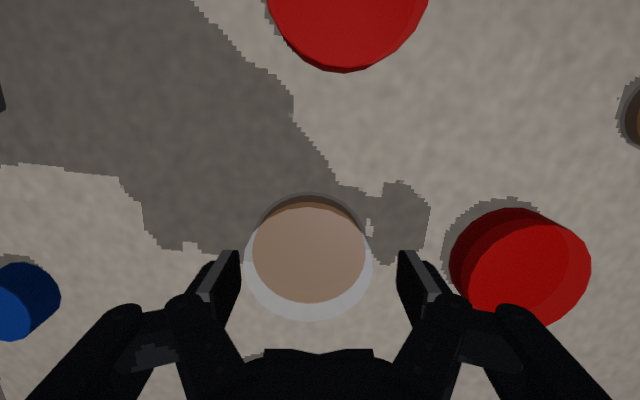

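View pics/s2c.png

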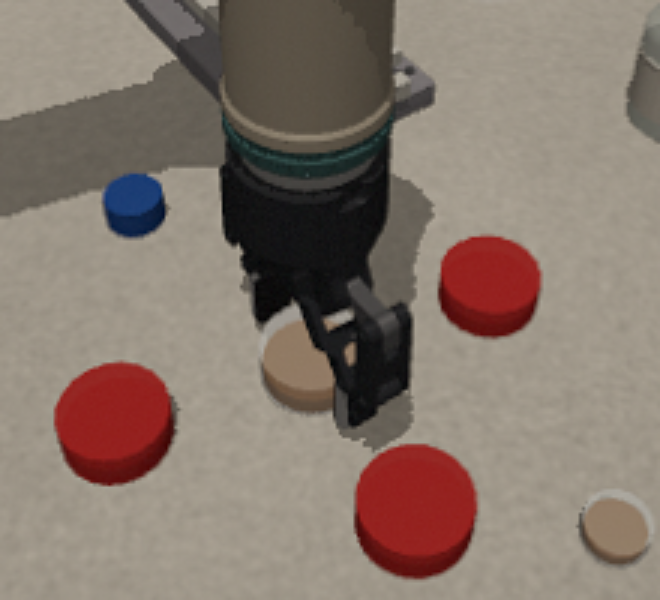

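{"method": "arm_command", "body": {"series": [[0.9,0.3,0.4,-0.2,0,0,0],[0.9,0,0,0,0,0,0],[0.9,0,0,0,0,0,0]]}}

```text
clock: 3.67
eef_pos: [437.9, -212.4, 2.7]
tool_rot: [-0.73, 1.568, 2.484]
force: [0.3, 0.2, 0.5]
width: 77.2
```

```bash
cat > ov.py <<'E'
from h import *
def ov(im,C,zs,r,s,n='wrist'):
    a=np.linspace(0,2*np.pi,120); im=im.copy()
    for z,col in zip(zs,((255,0,0),(0,255,0))):
        P=np.c_[C[0]+r*np.cos(a),C[1]+r*np.sin(a),a*0+z]
        for u in proj(n,P,s): cv2.circle(im,tuple(int(round(x*8)) for x in u),4,col,-1,shift=3)
    return im
E
python3 - <<'E'
from ov import *
s=ctrl.read_state(); im=shot('wrist','w3.png'); print(s['eef_pos'],s['tool_rot'],s['width'],s['force'])
cv2.imwrite('pics/w3o.png',cv2.resize(ov(im,(437.1,-214.8),(0,24),30,s)[150:380,200:440],None,fx=2.5,fy=2.5))
E
```

```text
[ 437.89346935 -212.41463817    2.65520636] [-0.72952076  1.56750507  2.48382813] 77.1602017890281 [0.3397946  0.22400127 0.53233013]
```

View pics/w3o.png

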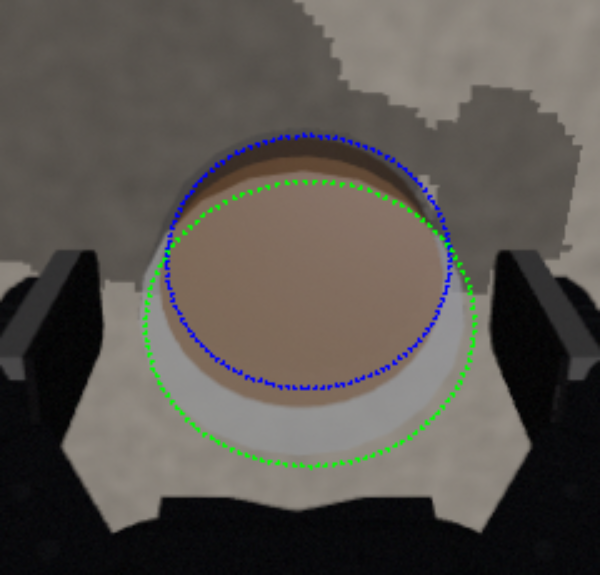

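{"method": "arm_command", "body": {"series": [[0.9,0.1,-0.1,0,0,0,0],[0.6,0,0,0,0,0,0],[0.3,0,0,0,0,0,0],[0,0,0,0,0,0,0],[0,0,0,0,0,0,0],[0,0,0,0,0,0,0],[0,0,0,0,0,0,0],[0,0,0,0,0,0,0],[0,0,0,0,0,0,0],[0,0,0,0,0,0,0]]}}

```text
clock: 4.55
eef_pos: [438.5, -213.9, 2.9]
tool_rot: [-0.632, 1.567, 2.58]
force: [-0.8, 0.8, 7.0]
width: 58.0
```

```bash
python3 - <<'E'
from ov import *
s=ctrl.read_state(); im=shot('wrist','w4.png'); print(s['eef_pos'],s['tool_rot'],s['width'],s['force'])
cv2.imwrite('pics/w4o.png',cv2.resize(ov(im,s['eef_pos'][:2],(0,24),30,s)[150:380,200:440],None,fx=2.5,fy=2.5))
E
```

```text
[ 438.52276715 -213.91025886    2.91060746] [-0.63246587  1.56738741  2.57989362] 57.9517590425917 [-0.79951775  0.75842172  6.97052771]
```

View pics/w4o.png

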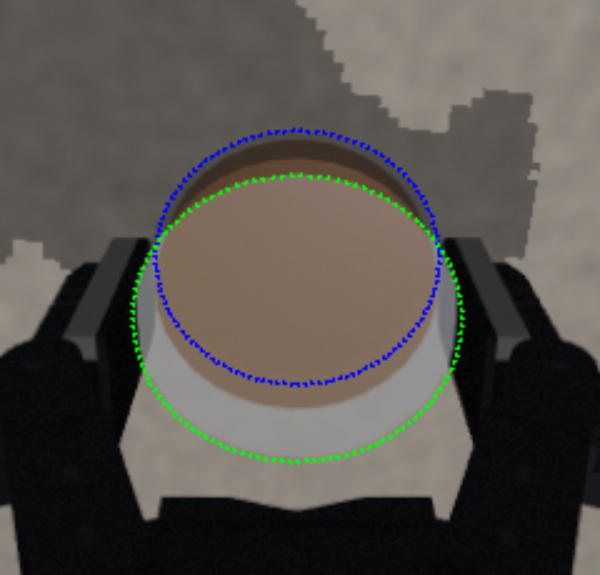

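{"method": "arm_command", "body": {"series": [[0,0,0,1,0,0,0],[0,0,0,2.5,0,0,0],[0,0,0,3,0,0,0],[0,0,0,3,0,0,0],[0,1.1,3,1,0,0,0],[0,1.1,3,0,0,0,0],[0,1.1,3,0,0,0,0],[0,1.1,3,0,0,0,0],[0,1.1,3,0,0,0,0],[0,1.1,3,0,0,0,0],[0,1.1,3,0,0,0,0],[0,1.1,3,0,0,0,0],[0,1.1,2,0,0,0,0],[0,0.6,1,0,0,0,0],[0,0,0,0,0,0,0],[0,0,0,0,0,0,0],[0,0,0,0,0,0,0]]}}

```text
clock: 6.02
eef_pos: [542.4, 53.9, 107.4]
tool_rot: [-0.203, 1.566, 3.007]
force: [-0.2, -0.0, -0.1]
width: 58.0
```

```bash
python3 - <<'E'
from ov import *
s=ctrl.read_state(); im=shot('wrist','w5.png'); print(s['eef_pos'],s['tool_rot'],s['width'],s['force'],s['qpos'])
print(T('wrist',s)[:3,:3].round(3))
E
```

```text
[542.39864625  53.86373805 107.36703082] [-0.20310328  1.56611194  3.00671301] 58.005372447698974 [-0.17910266 -0.00903766 -0.11082704] [-0.36313882  0.68108263  0.32957459  1.9255452  -0.37183191  0.59902665
 -1.29344709]
[[ 0.069  0.949  0.306]
 [-0.998  0.067  0.02 ]
 [-0.002 -0.307  0.952]]
```

View pics/w5.png

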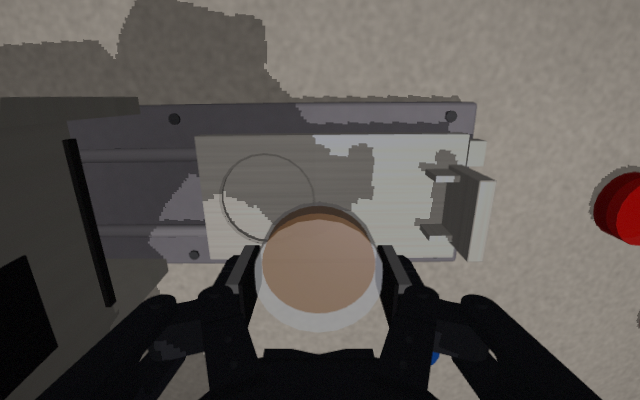

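```bash
python3 - <<'E'
from ov import *
s=ctrl.read_state(); im=cv2.imread('pics/w5.png')
o=ov(im,(550.2,88.6),(48,),32,s)
# dish: bottom z = tcp-2.9ish
b=s['eef_pos'][2]-2.9
o=ov(o,s['eef_pos'][:2],(b,b+24),30,s)
cv2.imwrite('pics/w5o.png',cv2.resize(o[130:340,190:400],None,fx=3.8,fy=2.85*1.0 if 0 else 2.8*1.0))
cv2.imwrite('pics/w5p.png',cv2.resize(o[140:260,200:340],None,fx=5,fy=5,interpolation=cv2.INTER_CUBIC))
cv2.imwrite('pics/w5q.png',cv2.resize(o[190:340,240:400],None,fx=4,fy=4,interpolation=cv2.INTER_CUBIC))
E
```

```text
(no output)
```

View pics/w5p.png

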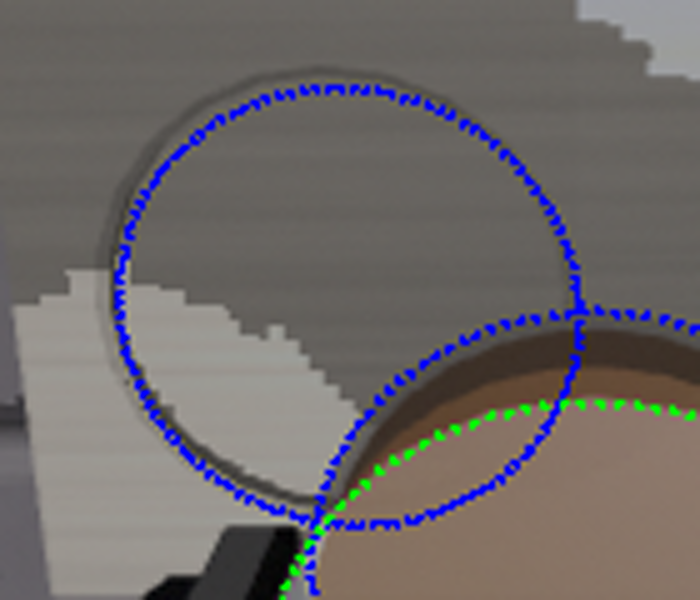

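View pics/w5q.png

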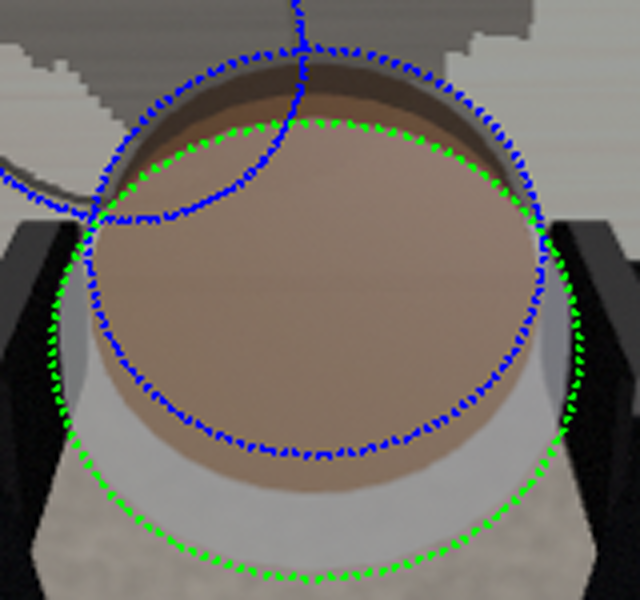

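```bash
cat > rect.py <<'E'
from h import *
def rect(im,n,s,C,z,half=45,k=7):
    g=np.arange(-half,half,1/k); X,Y=np.meshgrid(C[0]+g,C[1]-g)   # cols=+x, rows= -y
    P=np.c_[X.ravel(),Y.ravel(),0*X.ravel()+z]; uv=proj(n,P,s).astype(np.float32).reshape(*X.shape,2)
    return cv2.remap(im,uv[...,0],uv[...,1],cv2.INTER_CUBIC)
E
python3 - <<'E'
from rect import *
s=ctrl.read_state(); im=cv2.imread('pics/w5.png')
r=rect(im,'wrist',s,(550,88),48); 
for g in range(0,630,70): r[g,:]=(0,0,255); r[:,g]=(0,0,255)
cv2.imwrite('pics/r5.png',r[:600])
r=rect(cv2.imread('pics/top0.png'),'top',s,(550,88),48)
for g in range(0,630,70): r[g,:]=(0,0,255); r[:,g]=(0,0,255)
cv2.imwrite('pics/r5t.png',r[:600])
E
```

```text
(no output)
```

View pics/r5.png

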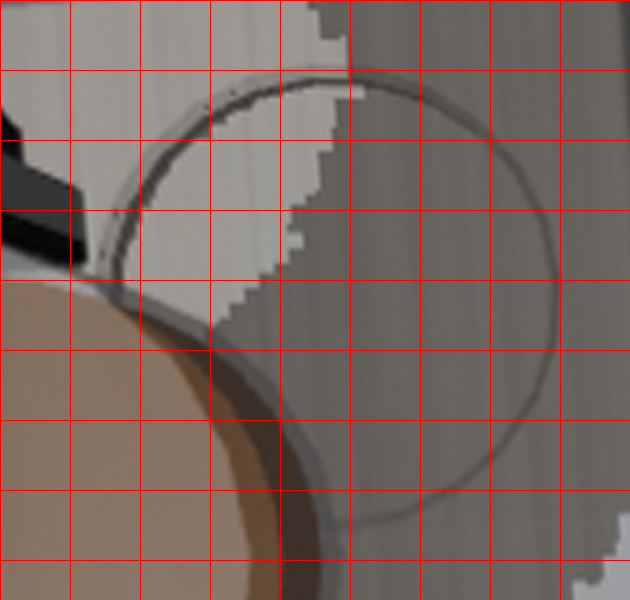

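View pics/r5t.png

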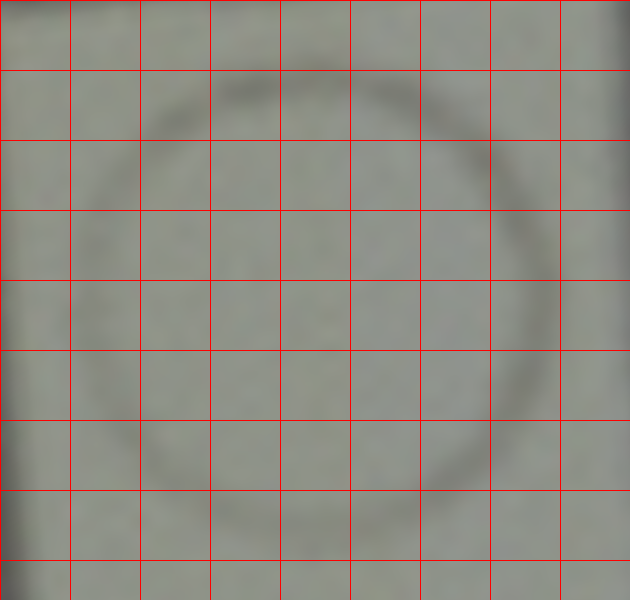

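{"method": "arm_command", "body": {"series": [[0,0.3,1.2,0,0,0,0],[0,0.3,1.2,-0.7,0,0,0],[0,0.3,1.2,-1,0,0,0],[0,0,0,-1,0,0,0],[0,0,0,-1,0,0,0],[0,0,0,0,0,0,0],[0,0,0,0,0,0,0],[0,0,0,0,0,0,0]]}}

```text
clock: 6.73
eef_pos: [552.2, 91.4, 70.1]
tool_rot: [-0.404, 1.567, 2.807]
force: [-0.5, 0.6, -0.5]
width: 57.8
```

```bash
python3 - <<'E'
from ov import *
from rect import *
s=ctrl.read_state(); im=shot('wrist','w6.png'); print(s['eef_pos'],s['tool_rot'],s['width'],s['force'])
shot('top','t6.png'); t=shot('side','s6.png')
cv2.imwrite('pics/s6c.png',cv2.resize(t[100:250,200:360],None,fx=3.8,fy=3.8))
e=s['eef_pos']
r=rect(im,'wrist',s,(552,90),48)
for g in range(0,630,70): r[g,:]=(0,0,255); r[:,g]=(0,0,255)
cv2.imwrite('pics/r6.png',r[:600])
o=ov(im,e[:2],(e[2]-2.9,e[2]+21.1),29.5,s)
cv2.imwrite('pics/w6o.png',cv2.resize(o[130:340,190:440],None,fx=2.8,fy=2.8))
E
```

```text
[552.21627897  91.42591583  70.07375112] [-0.40435696  1.56656129  2.80710198] 57.76487822728209 [-0.48677491  0.55482986 -0.47372274]
```

View pics/r6.png

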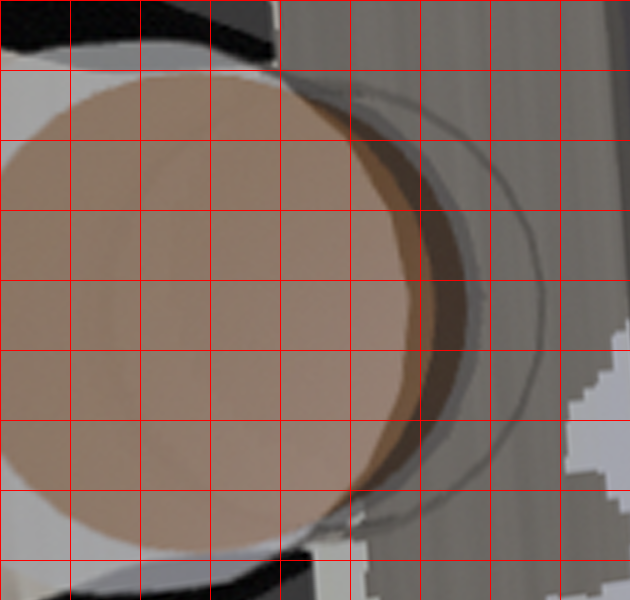

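View pics/w6o.png

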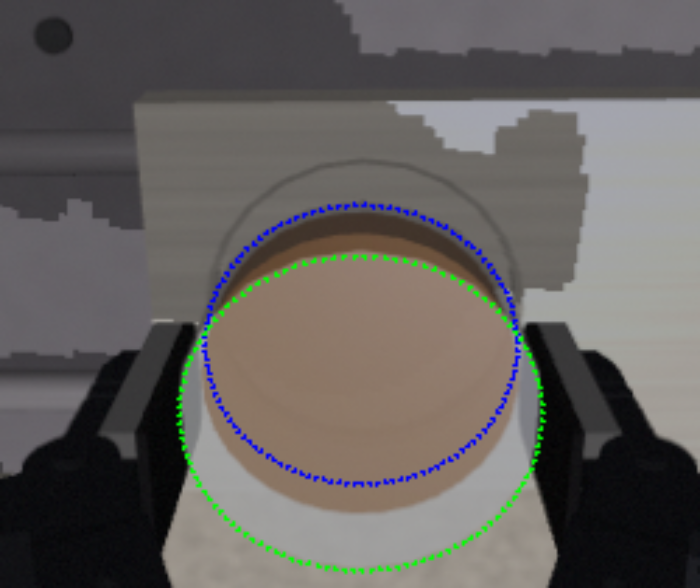

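View pics/s6c.png

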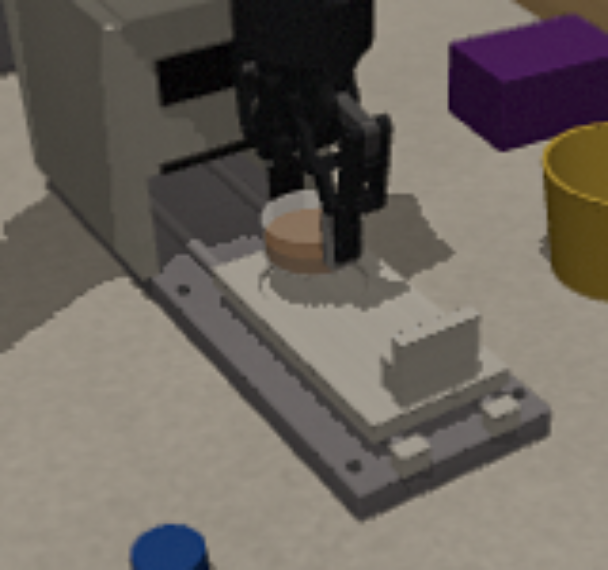

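{"method": "arm_command", "body": {"series": [[0,0.1,0,-0.6,0,0,0],[0,0,0,-0.6,0,0,0],[0,0,0,-0.4,0,0,0],[0,0,0,-0.3,0,0,0],[0,0,0,-0.2,0,0,0],[0,0,0,0,0,0,0],[0,0,0,0,0,0,0]]}}

```text
clock: 7.47
eef_pos: [552.6, 92.0, 48.8]
tool_rot: [-0.383, 1.565, 2.83]
force: [0.0, -1.0, -1.8]
width: 57.7
```

```bash
python3 - <<'E'
from ov import *
from rect import *
s=ctrl.read_state(); im=shot('wrist','w7.png'); print(s['eef_pos'],s['tool_rot'],s['width'],s['force'])
e=s['eef_pos']
o=ov(im,(552.8,91),(48,),32,s)
cv2.imwrite('pics/w7o.png',cv2.resize(o[130:340,190:440],None,fx=2.8,fy=2.8))
E
```

```text
[552.6172094   91.9979892   48.81842449] [-0.38271165  1.56540145  2.82964318] 57.68657081219733 [ 0.01558554 -0.97393665 -1.75490326]
```

View pics/w7o.png

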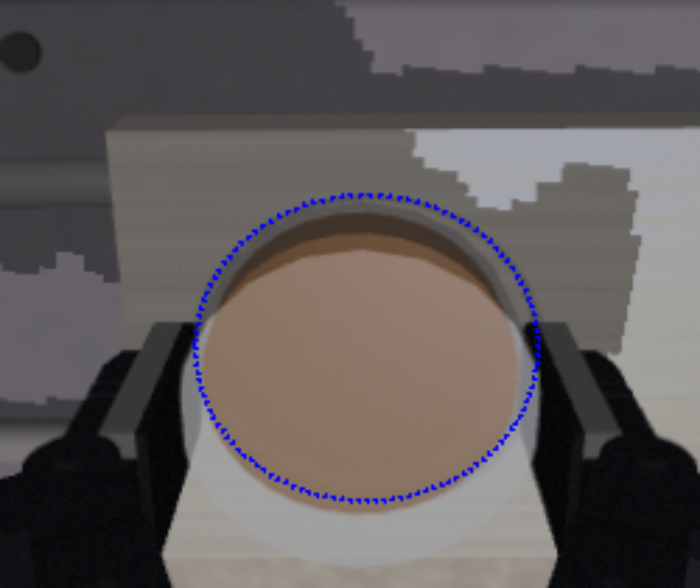

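{"method": "arm_command", "body": {"series": [[0,0,-0.1,0,0,0,0],[0,0,0,-0.1,0,0,0],[0,0,0,-0.1,0,0,0],[0,0,0,-0.1,0,0,0],[0,0,0,0,0,0,0],[0,0,0,0,0,0,0]]}}

```text
clock: 8.02
eef_pos: [553.0, 91.2, 46.2]
tool_rot: [-0.511, 1.566, 2.701]
force: [-2.8, -1.1, 0.7]
width: 58.2
```

```bash
python3 - <<'E'
from ov import *
s=ctrl.read_state(); im=shot('wrist','w8.png'); print(s['eef_pos'],s['width'],s['force'],s['torque'])
cv2.imwrite('pics/w8o.png',cv2.resize(im[130:340,190:440],None,fx=2.8,fy=2.8))
E
```

```text
[553.04624679  91.19198091  46.16874181] 58.192120275413636 [-2.75697669 -1.12882786  0.70802456] [-0.21479082  0.44699522 -0.01709962]
```

View pics/w8o.png

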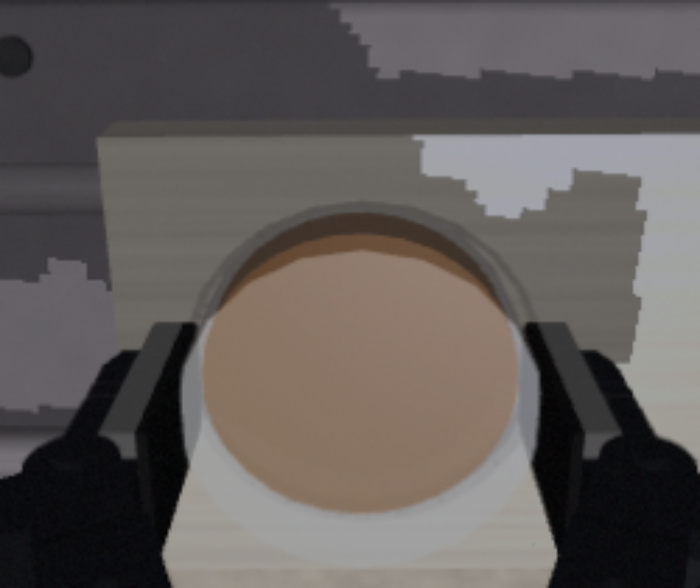

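{"method": "arm_command", "body": {"series": [[0,-0.1,0,0,0,0,0],[0,0,0,-0.1,0,0,0],[0,0,0,0,0,0,0],[0,0,0,0,0,0,0]]}}

```text
clock: 8.4
eef_pos: [553.0, 91.4, 46.0]
tool_rot: [-0.923, 1.567, 2.289]
force: [-1.4, -1.1, 4.9]
width: 58.1
```

```bash
python3 - <<'E'
from ov import *
s=ctrl.read_state(); print(s['eef_pos'],s['width'],s['force'],s['torque'])
E
```

```text
[552.97489039  91.43643086  45.96290864] 58.06276518236055 [-1.44598344 -1.07702001  4.88355707] [-0.13494883  0.40326185  0.00837637]
```

{"method": "arm_command", "body": {"series": [[0.75,0,0,0,0,0,0],[0.85,0,0,0,0,0,0],[0.9,0,0,0,0,0,0],[0.9,0,0,0,0,0,0],[0.9,0,0,0.3,0,0,0],[0.9,0,0,0.7,0,0,0],[0.9,0,0,1.5,0,0,0],[0.9,0,0,2.5,0,0,0],[0.9,0,0,3,0,0,0],[0.9,0,0,2,0,0,0],[0.9,0,0,0,0,0,0]]}}

```text
clock: 9.32
eef_pos: [555.3, 91.4, 149.9]
tool_rot: [-2.562, 1.565, 0.651]
force: [1.0, -0.1, 0.4]
width: 77.2
```

```bash
python3 - <<'E'
from ov import *
s=ctrl.read_state(); im=shot('wrist','w9.png'); print(s['eef_pos'],s['width'],s['force'],s['torque'])
t=shot('side','s9.png')
o=np.hstack([cv2.resize(im[80:340,150:480],(660,520)),]); cv2.imwrite('pics/w9o.png',o)
cv2.imwrite('pics/s9c.png',cv2.resize(t[100:250,200:360],None,fx=3.8,fy=3.8))
E
```

```text
[555.34295221  91.4065031  149.90816538] 77.20613426420057 [ 1.03215748 -0.07867092  0.38769628] [-0.00100575 -0.02434668 -0.00807255]
```

View pics/w9o.png

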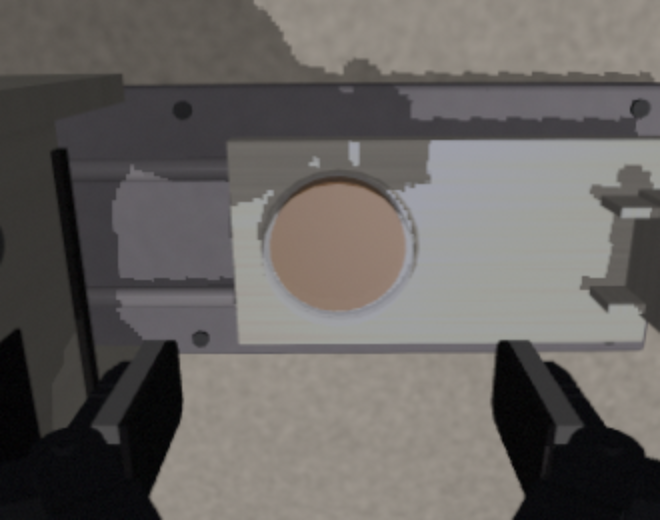

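View pics/s9c.png

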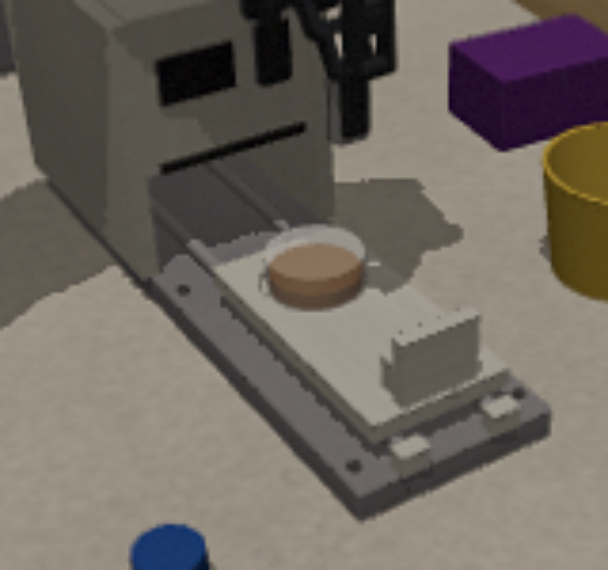

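{"method": "arm_command", "body": {"series": [[0,0.2,-3.2,0,0,0,0],[0,0.2,-3.2,0,0,0,0],[0,0.2,-3.4,0,0,0,0],[0,0.2,-3.4,0,0,0,0],[0,0.2,-3.3,-1,0,0,0],[0,0,0,-2,0,0,0],[0,0,0,-2,0,0,0],[0,0,0,-2,0,0,0],[0,0,0,-1.5,0,0,0],[0,0,0,0,0,0,0],[0,0,0,0,0,0,0]]}}

```text
clock: 10.33
eef_pos: [561.0, -73.6, 58.9]
tool_rot: [-0.401, 1.563, 2.811]
force: [-0.1, 0.5, 0.3]
width: -0.3
```

```bash
python3 - <<'E'
from ov import *
s=ctrl.read_state(); im=shot('wrist','w10.png'); print(s['eef_pos'],s['width'],s['force'],s['torque'],s['qpos'])
t=shot('side','s10.png')
cv2.imwrite('pics/s10c.png',cv2.resize(t[100:250,200:360],None,fx=3.8,fy=3.8))
E
```

```text
[560.956234   -73.59233264  58.88955643] -0.32524833749332266 [-0.10825986  0.51493809  0.34798781] [-0.01541622  0.02343282 -0.01019142] [-0.09297948  0.7757375   0.2763229   1.88788356 -0.38567509  0.53774407
 -1.05636973]
```

View pics/w10.png

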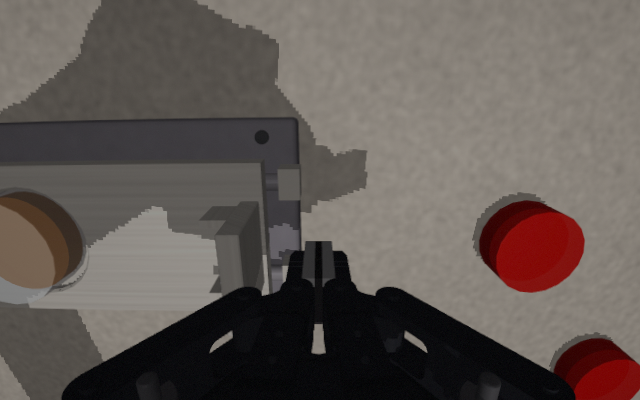

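View pics/s10c.png

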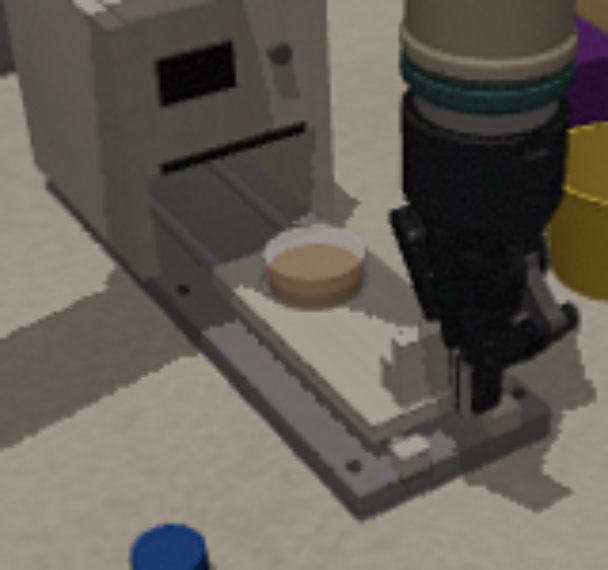

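{"method": "arm_command", "body": {"series": [[0,0,0,0.7,0,0,0],[0,0,0.3,0.6,0,0,0],[0,0,0.4,0,0,0,0],[0,0,0.3,0,0,0,0],[0,0,0.2,0,0,0,0],[0,0,0.1,0,0,0,0],[0,0,0.1,0,0,0,0],[0,0,0,0,0,0,0]]}}

```text
clock: 11.1
eef_pos: [562.2, -59.3, 73.1]
tool_rot: [-0.571, 1.566, 2.642]
force: [0.1, 0.5, -0.2]
width: 0.4
```

{"method": "arm_command", "body": {"series": [[0,0,0.2,0,0,0,0],[0,0,0.2,0,0,0,0],[0,0,0.2,0,0,0,0]]}}

```text
clock: 11.35
eef_pos: [562.1, -54.3, 73.2]
tool_rot: [-0.366, 1.567, 2.846]
force: [-0.7, -2.2, -0.7]
width: 0.1
```

{"method": "arm_command", "body": {"series": [[0,0,0.2,0,0,0,0],[0,0,0.2,0,0,0,0],[0,0,0.2,0,0,0,0]]}}

```text
clock: 11.6
eef_pos: [561.7, -48.0, 73.1]
tool_rot: [-0.399, 1.566, 2.813]
force: [-2.0, -2.6, -0.4]
width: -0.2
```

{"method": "arm_command", "body": {"series": [[0,0,0.2,0,0,0,0],[0,0,0.2,0,0,0,0],[0,0,0.1,0,0,0,0]]}}

```text
clock: 11.85
eef_pos: [561.9, -43.0, 73.2]
tool_rot: [-0.358, 1.566, 2.855]
force: [-1.6, -4.2, -0.7]
width: 0.1
```

{"method": "arm_command", "body": {"series": [[0,0,0.1,0,0,0,0],[0,0,0.1,0,0,0,0],[0,0,0.1,0,0,0,0]]}}

```text
clock: 12.1
eef_pos: [561.9, -42.7, 73.2]
tool_rot: [0.327, 1.567, -2.745]
force: [-2.7, -9.8, 0.1]
width: 0.1
```

{"method": "arm_command", "body": {"series": [[0,0,0.1,0,0,0,0],[0,0,0.1,0,0,0,0],[0,0,0.1,0,0,0,0]]}}

```text
clock: 12.35
eef_pos: [561.8, -42.2, 73.3]
tool_rot: [0.857, 1.565, -2.217]
force: [-2.8, -13.7, -1.4]
width: -0.2
```

{"method": "arm_command", "body": {"series": [[0,0,0.1,0,0,0,0],[0,0,0.05,0,0,0,0],[0,0,0,0,0,0,0]]}}

```text
clock: 12.6
eef_pos: [561.8, -42.1, 73.3]
tool_rot: [1.016, 1.564, -2.059]
force: [-3.0, -15.5, -1.7]
width: -0.1
```

```bash
python3 - <<'E'
from ov import *
s=ctrl.read_state(); print(s['eef_pos'],s['force'],s['torque'],s['clock'])
E
```

```text
[561.76751573 -42.11671186  73.30218225] [ -2.9515492  -15.50598162  -1.70944356] [-3.08130958  0.60815561  0.02980696] 12.6
```

{"method": "arm_command", "body": {"series": [[0,0,0.1,0,0,0,0],[0,0,0,0,0,0,0]]}}

```text
clock: 12.77
eef_pos: [561.8, -42.0, 73.3]
tool_rot: [1.105, 1.563, -1.97]
force: [-2.7, -16.1, -2.6]
width: -0.1
```

{"method": "arm_command", "body": {"series": [[0,0,0.1,0,0,0,0],[0,0,0,0,0,0,0]]}}

```text
clock: 12.93
eef_pos: [561.8, -41.9, 73.4]
tool_rot: [1.17, 1.562, -1.906]
force: [-3.5, -18.6, -1.8]
width: 0.1
```

{"method": "arm_command", "body": {"series": [[0,0,0.1,0,0,0,0],[0,0,0,0,0,0,0]]}}

```text
clock: 13.1
eef_pos: [561.8, -41.9, 73.4]
tool_rot: [1.225, 1.561, -1.852]
force: [-2.2, -20.1, -1.9]
width: -0.3
```

```bash
python3 - <<'E'
from ov import *
s=ctrl.read_state(); print(s['eef_pos'],s['force'],s['torque'],s['clock'])
im=shot('wrist','w11.png')
E
```

```text
[561.77859987 -41.85380034  73.39176311] [ -2.18580578 -20.05421263  -1.94121267] [-4.15521454  0.63883988  0.10402903] 13.1
```

View pics/w11.png

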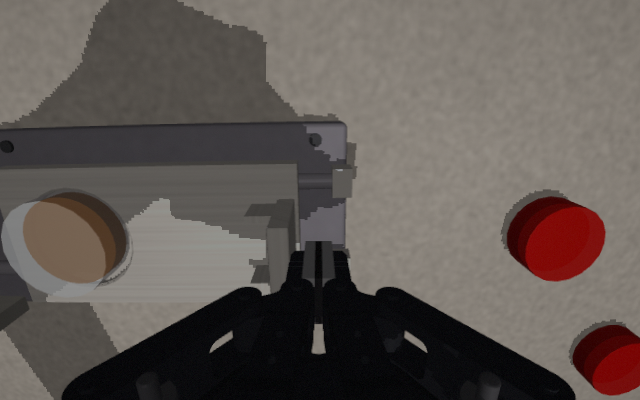

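{"method": "arm_command", "body": {"series": [[0,0,0.1,0,0,0,0],[0,0,0,0,0,0,0]]}}

```text
clock: 13.32
eef_pos: [561.8, -41.8, 73.4]
tool_rot: [1.265, 1.56, -1.813]
force: [-2.3, -21.2, -1.9]
width: -0.4
```

{"method": "arm_command", "body": {"series": [[0,0,0.1,0,0,0,0],[0,0,0,0,0,0,0]]}}

```text
clock: 13.48
eef_pos: [561.7, -41.7, 73.4]
tool_rot: [1.297, 1.559, -1.781]
force: [-2.8, -23.1, -1.4]
width: -0.2
```

```bash
python3 - <<'E'
from ov import *
t=shot('side','s12.png')
cv2.imwrite('pics/s12c.png',cv2.resize(t[100:250,200:360],None,fx=3.8,fy=3.8))
t=shot('top','t12.png')
cv2.imwrite('pics/t12c.png',cv2.resize(t[130:270,190:370],None,fx=4,fy=4))
print(ctrl.read_state()['force'])
E
```

```text
[ -3.11239868 -23.47025291  -2.01750695]
```

View pics/s12c.png

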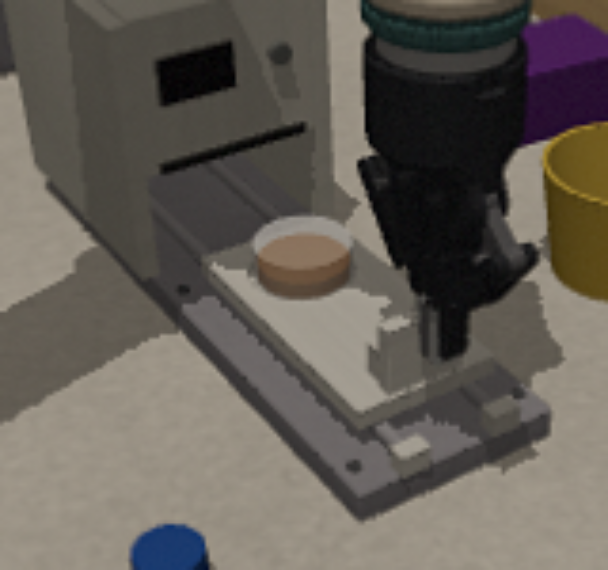

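View pics/t12c.png

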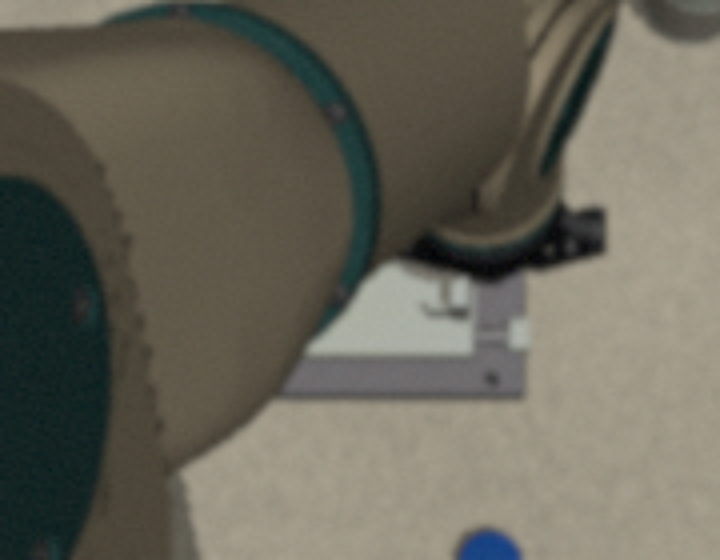

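{"method": "arm_command", "body": {"series": [[0,0,0.1,0,0,0,0],[0,0,0.05,0,0,0,0],[0,0,0,0,0,0,0]]}}

```text
clock: 13.83
eef_pos: [561.7, -41.6, 73.5]
tool_rot: [1.344, 1.558, -1.735]
force: [-3.4, -24.9, -2.2]
width: -0.2
```

{"method": "arm_command", "body": {"series": [[0,0,0.1,0,0,0,0],[0,0,0.05,0,0,0,0],[0,0,0,0,0,0,0]]}}

```text
clock: 14.08
eef_pos: [561.7, -41.5, 73.5]
tool_rot: [1.378, 1.556, -1.701]
force: [-3.0, -28.7, -2.7]
width: 0.2
```

{"method": "arm_command", "body": {"series": [[0,0,0.1,0,0,0,0],[0,0,0,0,0,0,0]]}}

```text
clock: 14.25
eef_pos: [561.7, -41.4, 73.5]
tool_rot: [1.4, 1.555, -1.68]
force: [-2.9, -29.9, -2.1]
width: -0.0
```

```bash
python3 - <<'E'
from ov import *
s=ctrl.read_state(); print(s['eef_pos'],s['force'],s['torque'],s['clock'],s['qpos'],s['tau'])
im=shot('wrist','w13.png')
cv2.imwrite('pics/w13c.png',cv2.resize(im[150:400,180:440],None,fx=2.4,fy=2.4))
t=shot('side','s13.png')
cv2.imwrite('pics/s13c.png',cv2.resize(t[0:260,130:450],None,fx=2.3,fy=2.3))
E
```

```text
[561.73876656 -41.43839495  73.51628451] [ -2.90360164 -29.89313897  -2.11531206] [-6.23123018  0.72350391  0.0571498 ] 14.25 [-0.1852961   0.75208891  0.31373477  1.89643155 -0.38199626  0.55180238
 -1.13248749] [-16.82135403 -56.71943307 -11.33407742 -14.29454148  -5.13223484
   2.55339883  -0.11267913]
```

View pics/w13c.png

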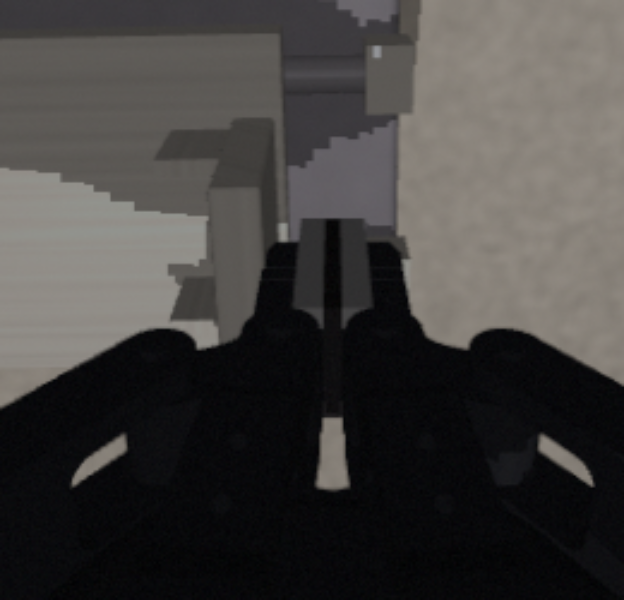

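View pics/s13c.png

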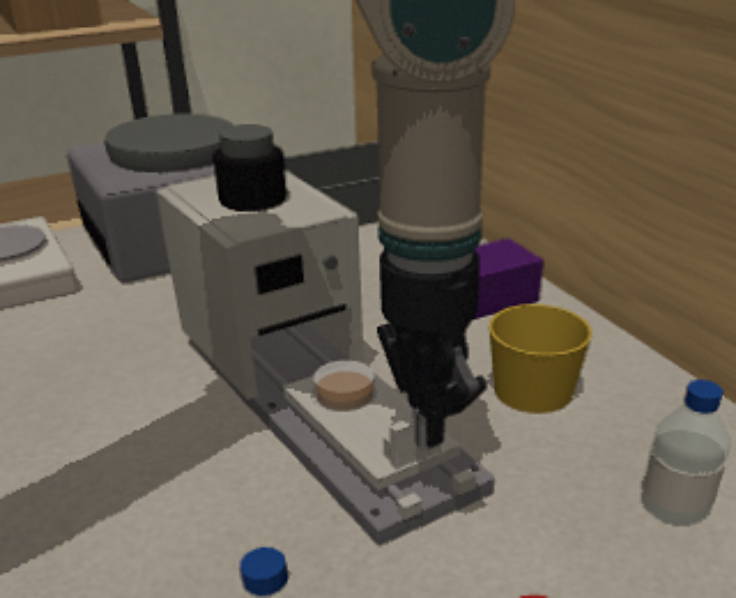

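{"method": "arm_command", "body": {"series": [[0,0,-1,0,0,0,0],[0,0,-1,0,0,0,0],[0,0,-0.7,0,0,0,0],[0,0,0,-0.5,0,0,0],[0,0,0,-0.5,0,0,0],[0,0,0,0,0,0,0]]}}

```text
clock: 14.85
eef_pos: [561.9, -51.3, 62.1]
tool_rot: [-0.723, 1.564, 2.491]
force: [-0.0, 0.1, -0.5]
width: -0.2
```

```bash
python3 - <<'E'
from ov import *
s=ctrl.read_state(); print(s['eef_pos'],s['force'],s['torque'],s['clock'],s['tool_rot'])
im=shot('wrist','w14.png')
cv2.imwrite('pics/w14c.png',im[80:400])
E
```

```text
[561.87153124 -51.27397607  62.12570129] [-0.00966105  0.07930494 -0.54439125] [-0.00941815 -0.00407278  0.0042498 ] 14.85 [-0.72279817  1.56432701  2.49146462]
```

View pics/w14c.png

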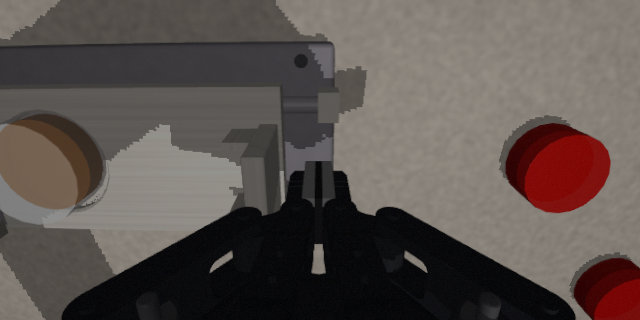

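{"method": "arm_command", "body": {"series": [[0,0,0.3,0,0,0,0],[0,0,0.4,0,0,0,0],[0,0,0.4,0,0,0,0],[0,0,0.2,0,0,0,0]]}}

```text
clock: 15.23
eef_pos: [562.4, -42.6, 63.4]
tool_rot: [0.624, 1.567, -2.447]
force: [0.0, -10.0, -2.0]
width: -0.2
```

{"method": "arm_command", "body": {"series": [[0,0,0.2,0,0,0,0],[0,0,0.2,0,0,0,0],[0,0,0,0,0,0,0]]}}

```text
clock: 15.48
eef_pos: [562.4, -42.4, 63.5]
tool_rot: [1.202, 1.564, -1.872]
force: [-0.7, -12.2, -1.6]
width: -0.2
```

{"method": "arm_command", "body": {"series": [[0,0,0.2,0,0,0,0],[0,0,0.2,0,0,0,0]]}}

```text
clock: 15.65
eef_pos: [562.4, -42.1, 63.6]
tool_rot: [1.387, 1.56, -1.69]
force: [-0.9, -23.7, -3.9]
width: 0.2
```

{"method": "arm_command", "body": {"series": [[0,0,0.2,0,0,0,0],[0,0,0.2,0,0,0,0]]}}

```text
clock: 15.82
eef_pos: [562.4, -41.9, 63.7]
tool_rot: [1.471, 1.556, -1.608]
force: [-1.9, -29.5, -4.3]
width: -0.1
```

{"method": "arm_command", "body": {"series": [[0,0,0.2,0,0,0,0],[0,0,0.2,0,0,0,0]]}}

```text
clock: 15.98
eef_pos: [562.3, -41.1, 63.7]
tool_rot: [1.501, 1.552, -1.58]
force: [-2.8, -35.2, -5.3]
width: 0.3
```

```bash
python3 - <<'E'
from ov import *
s=ctrl.read_state(); print(s['eef_pos'],s['force'],s['torque'],s['clock'],s['tool_rot'])
t=shot('top','t15.png')
cv2.imwrite('pics/t15c.png',cv2.resize(t[130:270,100:370],None,fx=2.9,fy=2.9))
im=shot('wrist','w15.png')
cv2.imwrite('pics/w15c.png',cv2.resize(im[150:400,180:440],None,fx=2.4,fy=2.4))
t=shot('side','s15.png'); cv2.imwrite('pics/s15c.png',cv2.resize(t[130:240,250:360],None,fx=5.4,fy=5.4,interpolation=cv2.INTER_CUBIC))
E
```

```text
[562.2576675  -41.14406109  63.70256072] [ -2.76968417 -35.21881483  -5.29224566] [-7.08379675  0.41638187  0.1532175 ] 15.9833 [ 1.50071753  1.55228448 -1.58041638]
```

View pics/w15c.png

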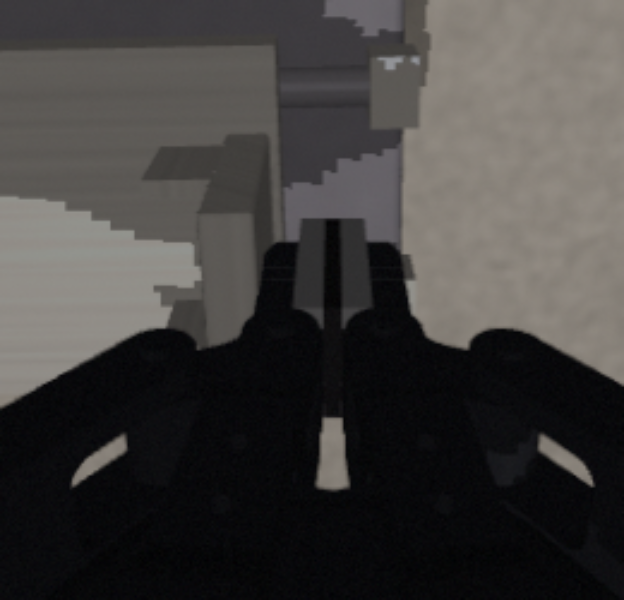

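View pics/s15c.png

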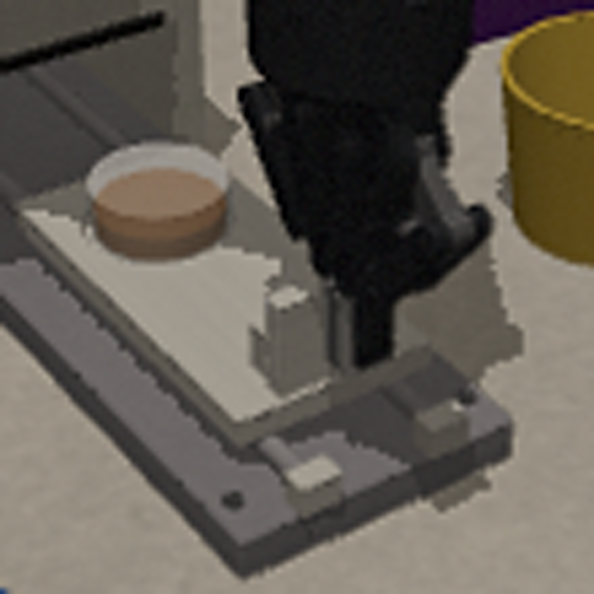

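{"method": "arm_command", "body": {"series": [[0,0,-1,0,0,0,0],[0,0,-1.2,0,0,0,0],[0,0,-1.2,0,0,0,0],[0,0,-0.2,0.2,5,0,0],[0,0,0,0.3,5,0,0],[0,0,0,0,2,0,0],[0,0,0,0,0,0,0],[0,0,0,0,0,0,0]]}}

```text
clock: 16.8
eef_pos: [562.4, -60.4, 68.3]
tool_rot: [-1.626, 1.359, 1.586]
force: [0.1, 0.8, -0.2]
width: -0.1
```

```bash
python3 - <<'E'
from ov import *
s=ctrl.read_state(); print(s['eef_pos'],s['force'],s['clock'],s['tool_rot'])
from scipy.spatial.transform import Rotation as R
print(R.from_euler('xyz',s['tool_rot']).as_matrix().round(3))
t=shot('side','s16.png'); cv2.imwrite('pics/s16c.png',cv2.resize(t[130:240,250:360],None,fx=5.4,fy=5.4,interpolation=cv2.INTER_CUBIC))
E
```

```text
[562.3856257  -60.4195199   68.33795049] [ 0.11239057  0.82071607 -0.18889136] 16.8 [-1.62579579  1.3589489   1.58608261]
[[-0.003  0.07  -0.998]
 [ 0.21  -0.975 -0.069]
 [-0.978 -0.21  -0.012]]
```

View pics/s16c.png

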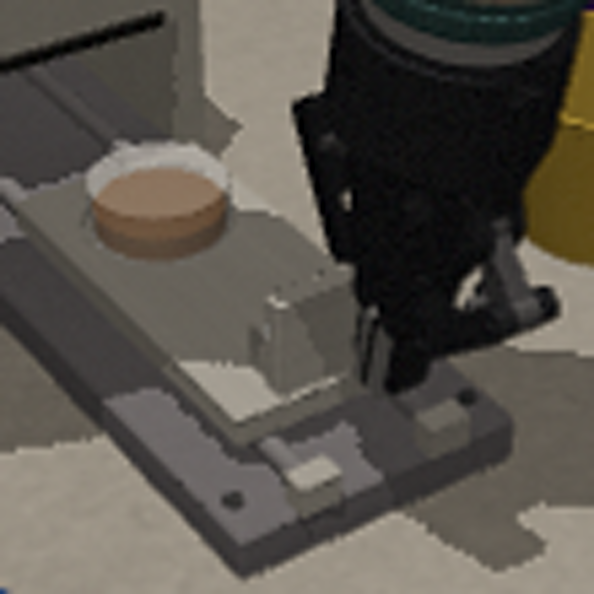

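Tip-leading tilt achieved, tab clear. Push again.

{"method": "arm_command", "body": {"series": [[0,0,0.4,0,0,0,0],[0,0,0.4,0,0,0,0],[0,0,0.4,0,0,0,0],[0,0,0.3,0,0,0,0],[0,0,0.2,0,0,0,0],[0,0,0.2,0,0,0,0]]}}

```text
clock: 17.35
eef_pos: [562.3, -40.4, 68.3]
tool_rot: [-1.625, 1.359, 1.589]
force: [-0.5, -0.0, 0.2]
width: -0.3
```

{"method": "arm_command", "body": {"series": [[0,0,0.2,0,0,0,0],[0,0,0.2,0,0,0,0],[0,0,0,0,0,0,0]]}}

```text
clock: 17.6
eef_pos: [562.3, -37.5, 68.3]
tool_rot: [-1.626, 1.36, 1.587]
force: [-0.1, -0.3, -0.1]
width: 0.3
```

{"method": "arm_command", "body": {"series": [[0,0,0.2,0,0,0,0],[0,0,0.1,0,0,0,0],[0,0,0,0,0,0,0]]}}

```text
clock: 17.85
eef_pos: [562.3, -37.1, 68.2]
tool_rot: [-1.628, 1.363, 1.583]
force: [-1.7, -5.2, 1.2]
width: 0.2
```

{"method": "arm_command", "body": {"series": [[0,0,0.2,0,0,0,0],[0,0,0.1,0,0,0,0],[0,0,0,0,0,0,0]]}}

```text
clock: 18.1
eef_pos: [562.3, -36.5, 68.3]
tool_rot: [-1.631, 1.366, 1.579]
force: [-1.9, -9.0, 2.8]
width: -0.2
```

{"method": "arm_command", "body": {"series": [[0,0,0.2,0,0,0,0],[0,0,0.1,0,0,0,0],[0,0,0,0,0,0,0]]}}

```text
clock: 18.35
eef_pos: [561.9, -30.1, 68.3]
tool_rot: [-1.623, 1.361, 1.588]
force: [-1.8, -0.8, -0.2]
width: -0.1
```

{"method": "arm_command", "body": {"series": [[0,0,0.1,0,0,0,0],[0,0,0.1,0,0,0,0],[0,0,0,0,0,0,0]]}}

```text
clock: 18.6
eef_pos: [562.0, -25.5, 68.1]
tool_rot: [-1.622, 1.359, 1.592]
force: [-1.2, -1.5, 0.0]
width: -0.1
```

{"method": "arm_command", "body": {"series": [[0,0,0.3,0,0,0,0],[0,-0.05,0.4,0,0,0,0],[0,-0.05,0.5,0,0,0,0],[0,-0.05,0.5,0,0,0,0],[0,0,0.5,0,0,0,0],[0,-0.05,0.5,0,0,0,0],[0,-0.05,0.5,0,0,0,0],[0,-0.05,0.5,0,0,0,0],[0,0,0.5,0,0,0,0],[0,-0.05,0.5,0,0,0,0],[0,-0.05,0.5,0,0,0,0],[0,-0.05,0.5,0,0,0,0],[0,0,0.4,0,0,0,0],[0,0,0.3,0,0,0,0],[0,0,0.2,0,0,0,0]]}}

```text
clock: 19.85
eef_pos: [557.5, 40.6, 68.3]
tool_rot: [-1.623, 1.359, 1.591]
force: [-1.2, -1.7, -0.2]
width: 0.3
```

```bash
python3 - <<'E'
from ov import *
s=ctrl.read_state(); print(s['eef_pos'],s['force'],s['clock'])
t=shot('side','s17.png'); cv2.imwrite('pics/s17c.png',cv2.resize(t[80:240,200:360],None,fx=3.7,fy=3.7,interpolation=cv2.INTER_CUBIC))
E
```

```text
[557.54172121  40.61726339  68.32855091] [-1.22043687 -1.71975807 -0.22549854] 19.85
```

View pics/s17c.png

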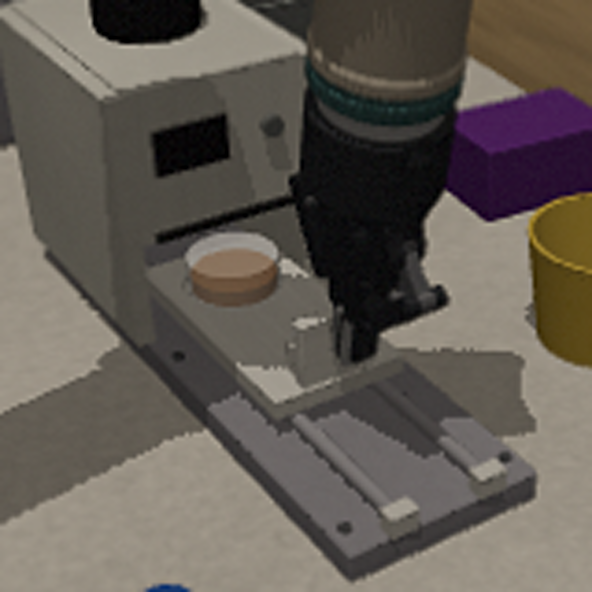

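{"method": "arm_command", "body": {"series": [[0,0,0.2,0,0,0,0],[0,-0.05,0.2,0,0,0,0],[0,0,0.2,0,0,0,0],[0,0,0.2,0,0,0,0],[0,-0.05,0.2,0,0,0,0],[0,0,0.2,0,0,0,0],[0,0,0.2,0,0,0,0]]}}

```text
clock: 20.48
eef_pos: [556.9, 54.0, 68.4]
tool_rot: [-1.626, 1.359, 1.587]
force: [-0.7, -2.1, 1.0]
width: -0.2
```

{"method": "arm_command", "body": {"series": [[0,0,0.2,0,0,0,0],[0,-0.05,0.2,0,0,0,0],[0,0,0.2,0,0,0,0],[0,0,0.2,0,0,0,0]]}}

```text
clock: 20.82
eef_pos: [556.3, 62.1, 68.3]
tool_rot: [-1.625, 1.359, 1.588]
force: [0.1, -3.1, 2.1]
width: 0.2
```

{"method": "arm_command", "body": {"series": [[0,0,0.2,0,0,0,0],[0,0,0.2,0,0,0,0],[0,-0.05,0.2,0,0,0,0]]}}

```text
clock: 21.07
eef_pos: [555.9, 68.0, 68.2]
tool_rot: [-1.626, 1.359, 1.587]
force: [0.2, -1.5, 1.5]
width: 0.3
```

{"method": "arm_command", "body": {"series": [[0,0,0.2,0,0,0,0],[0,0,0.2,0,0,0,0],[0,-0.05,0.2,0,0,0,0]]}}

```text
clock: 21.32
eef_pos: [555.5, 74.0, 68.3]
tool_rot: [-1.626, 1.359, 1.587]
force: [1.1, -2.1, 0.4]
width: -0.2
```

{"method": "arm_command", "body": {"series": [[0,0,0.2,0,0,0,0],[0,0,0.2,0,0,0,0],[0,-0.05,0.2,0,0,0,0]]}}

```text
clock: 21.57
eef_pos: [555.0, 80.0, 68.3]
tool_rot: [-1.627, 1.359, 1.586]
force: [-0.6, -3.0, 0.8]
width: 0.0
```

{"method": "arm_command", "body": {"series": [[0,0,0.2,0,0,0,0],[0,0,0.2,0,0,0,0],[0,-0.05,0.2,0,0,0,0]]}}

```text
clock: 21.82
eef_pos: [554.5, 86.0, 68.3]
tool_rot: [-1.627, 1.359, 1.586]
force: [0.5, -2.6, 0.2]
width: -0.2
```

{"method": "arm_command", "body": {"series": [[0,0,0.2,0,0,0,0],[0,0,0.2,0,0,0,0],[0,-0.05,0.2,0,0,0,0]]}}

```text
clock: 22.07
eef_pos: [554.1, 92.0, 68.3]
tool_rot: [-1.627, 1.359, 1.586]
force: [0.5, -1.8, 0.6]
width: 0.4
```

{"method": "arm_command", "body": {"series": [[0,0,0.2,0,0,0,0],[0,0,0.2,0,0,0,0],[0,-0.05,0.1,0,0,0,0]]}}

```text
clock: 22.32
eef_pos: [553.6, 97.3, 68.3]
tool_rot: [-1.627, 1.359, 1.586]
force: [1.2, -1.6, -0.6]
width: -0.1
```

{"method": "arm_command", "body": {"series": [[0,0,0.2,0,0,0,0],[0,0,0.2,0,0,0,0],[0,-0.05,0.1,0,0,0,0]]}}

```text
clock: 22.57
eef_pos: [553.4, 100.9, 68.3]
tool_rot: [-1.63, 1.361, 1.582]
force: [0.8, -6.8, 1.1]
width: -0.0
```

{"method": "arm_command", "body": {"series": [[0,0,0.2,0,0,0,0],[0,0,0,0,0,0,0]]}}

```text
clock: 22.73
eef_pos: [553.3, 102.0, 68.3]
tool_rot: [-1.63, 1.362, 1.582]
force: [0.3, -7.3, 0.8]
width: 0.1
```

{"method": "arm_command", "body": {"series": [[0,0,0.2,0,0,0,0],[0,0,0.1,0,0,0,0],[0,0,0,0,0,0,0]]}}

```text
clock: 22.98
eef_pos: [553.3, 103.2, 68.3]
tool_rot: [-1.63, 1.363, 1.58]
force: [-0.9, -9.4, 2.9]
width: 0.4
```

{"method": "arm_command", "body": {"series": [[0,0,0.2,0,0,0,0],[0,0,0,0,0,0,0],[0,0,0,0,0,0,0]]}}

```text
clock: 23.23
eef_pos: [553.1, 104.3, 68.2]
tool_rot: [-1.629, 1.364, 1.581]
force: [-2.5, -11.2, 3.4]
width: -0.1
```

{"method": "arm_command", "body": {"series": [[0,0,0.05,0,0,0,0],[0,0,0,0,0,0,0],[0,0,0,0,0,0,0],[0,0,0,0,0,0,0],[0,0,0,0,0,0,0]]}}

```text
clock: 23.65
eef_pos: [553.2, 104.3, 68.2]
tool_rot: [-1.629, 1.365, 1.58]
force: [-1.4, -12.9, 5.5]
width: 0.1
```

{"method": "arm_command", "body": {"series": [[0,0,-0.1,0,0,0,0],[0,0,-0.1,0,0,0,0],[0,0,-0.1,0,0,0,0],[0,0,-0.1,0,0,0,0],[0,0,-0.1,0,0,0,0],[0,0,-0.1,0,0,0,0],[0,0,-0.1,0,0,0,0],[0,0,-0.1,0,0,0,0],[0,0,-0.1,0,0,0,0],[0,0,-0.1,0,0,0,0],[0,0,-0.2,0,0,0,0],[0,0,-0.3,0,0,0,0],[0,0,-0.5,0,0,0,0],[0,0,-1,0,0,0,0],[0,0,-2,0,0,0,0],[0,0,-2,1,0,0,0],[0,0,-2,2,0,0,0],[0,0,-2,2.5,0,0,0],[0,0,0,0,0,0,0]]}}

```text
clock: 25.23
eef_pos: [555.5, -7.8, 126.8]
tool_rot: [-1.659, 1.364, 1.547]
force: [0.3, -1.4, -0.1]
width: -0.4
```

```bash
python3 - <<'E'
from ov import *
s=ctrl.read_state(); print(s['eef_pos'],s['force'],s['clock'])
im=shot('wrist','w18.png'); t=shot('side','s18.png'); cv2.imwrite('pics/s18c.png',cv2.resize(t[60:240,180:400],None,fx=3,fy=3,interpolation=cv2.INTER_CUBIC))
E
```

```text
[555.49869935  -7.78306697 126.83705868] [ 0.26902735 -1.41987075 -0.09619049] 25.2333
```

View pics/s18c.png

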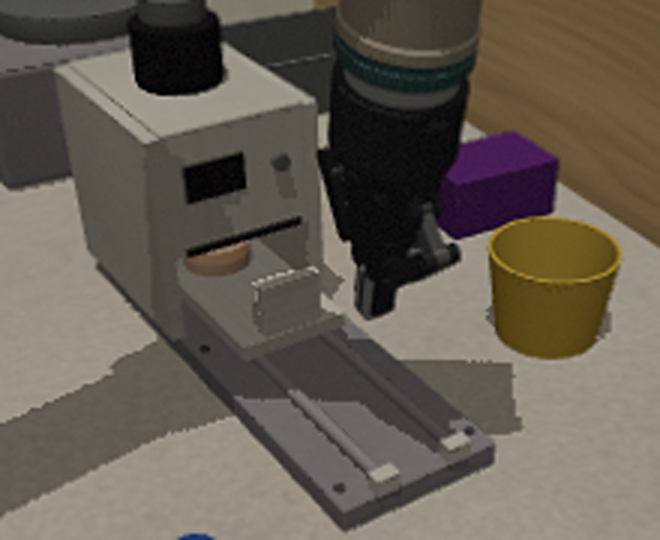

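View pics/w18.png

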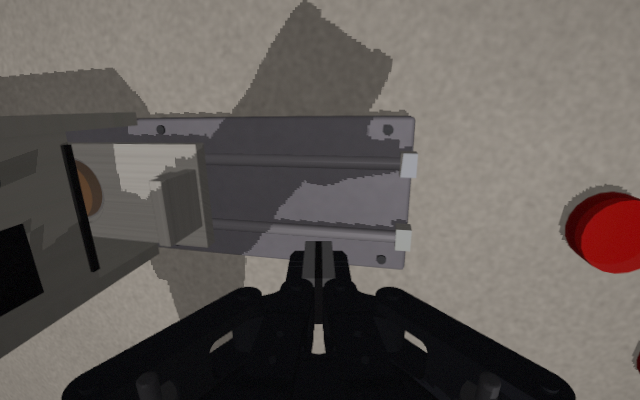

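```bash
python3 - <<'E'
from ov import *
s=ctrl.read_state()
u=np.array([-.0735,.9973]); O=np.array([549.8,85.5])
# side crop s18c corners of plate rear (245,355),(345,320); z=48
for p in [(245,355),(345,320)]:
    P=onplane('side',(180+p[0]/3,60+p[1]/3),48); print(P.round(1),'carriage pos',round((P[:2]-O)@u+135,1))
P=onplane('wrist',(206,200),48,s); print(P.round(1),round((P[:2]-O)@u+135,1))
ctrl.finish_job(); print(ctrl.read_state()['clock'])
E
```

```text
[502.3  93.9  48. ] carriage pos 146.9
[589.2  99.6  48. ] carriage pos 146.1
[546.6 108.9  48. ] 158.6
the job is handed in; nothing more can be done
the job is handed in; nothing more can be done
```

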